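Put the rusks back and close the breakfast jars

TASK

Clear up after breakfast: pick up the two rusk fingers from the black board together in one grasp and lay them side by side back in the white enamel box, then close the box and both stoneware jars, each with the wooden lid that fits it, fully seated. Set things down rather than dropping them, and leave the box, the jars, the slice of bread and the jam jar standing where they are.

Things in the scene. Friction and masses are not known exactly. Their poses are not given: they have to be found in the camera images.
- rusk_a: Rusk finger: toasted bar, dark crust ends, 95 x 20 x 18 mm (x, y, z), 18 g. Origin: centre of underside; x along its length, z up. Starts flat on the black board (top at z = 18 mm), parallel to rusk_b with a gap of about 4 mm, so the pair is about 44 mm wide. It is on the +y side of the pair; the length runs roughly along world x.
- rusk_b: The second rusk finger, same size and frame as rusk_a, lying beside it (up to 8 mm out of step lengthwise).
- box: White enamelled open box, outside 143 x 118 x 48 mm (x, y, z), walls and floor 4 mm (inside 135 x 110 mm), loose, 0.55 kg, standing on the table with its long side roughly along world y. Origin: centre of underside; x along its long side, z up. The rusks go on its inner floor, 4 mm above the origin. Half-turn symmetric.
- box_lid: Rectangular pale beech lid, lying right way up on the table, 0.15 kg. Origin: centre of underside; x along its long side, z up. Plug 125 x 100 mm (x, y), z 0 to 10 mm, enters the box with 5 mm play all round; flange 147 x 122 mm, z 10 to 20 mm, rests on the rim; central dark bar grip 80 mm long (x), 16 mm wide, z 20 to 44 mm. Seated: origin 38 mm above the box's. Half-turn symmetric.
- jar_large: Large round cream stoneware jar, open, with oat biscuits well below the rim; outside diameter 100 mm, height 105 mm, wall 5 mm, loose, 0.65 kg. Origin: centre of underside, z up.
- lid_large: Large round pale beech lid, lying right way up on the table, 0.10 kg. Origin: centre of underside, z up. Plug of diameter 80 mm, z 0 to 10 mm (5 mm play all round in the large jar's mouth); flange of diameter 102 mm, z 10 to 20 mm; centred dark round knob of diameter 24 mm, z 20 to 44 mm. Seated: origin 95 mm above the large jar's.
- jar_small: Small round cream stoneware jar, open, with sugar lumps well below the rim; outside diameter 72 mm, height 85 mm, wall 5 mm, loose, 0.40 kg. Origin: centre of underside, z up.
- lid_small: Small round pale beech lid, lying right way up on the table, 0.055 kg. Origin: centre of underside, z up. Plug of diameter 52 mm, z 0 to 10 mm (5 mm play all round in the small jar's mouth); flange of diameter 74 mm, z 10 to 20 mm; centred dark round knob of diameter 24 mm, z 20 to 44 mm. Seated: origin 75 mm above the small jar's.
- slice: Slice of bread, about 92 x 96 x 14 mm, on the black board (260 x 180 x 18 mm, fixed, long side roughly along world x), on the robot's side of the rusks. Origin: near the centre of its underside. Left alone.
- jam: Sealed jam jar, dark red, paper label, brass cap, diameter 72 mm, height 104 mm, across the work from the board. Origin: centre of underside. Left alone. (An unlisted white mug, 90 mm tall, and a butter knife lie farther out, at x about 0.8 m.)
Things that resemble listed ones, but are neither listed nor needed, are in the scene too. What is shaped like the lid_large but pink is not meant. What is shaped like the box_lid but green or purple is not meant.

How it is judged:
By the outcome, as a careful person would: the job done as asked, in the order asked, and still so for the second after the job is handed in, with the robot touching nothing.
It also fails if it takes over 115 s, if anything falls off the work surface, if the arm or the gripper's body presses on something with over 40 N, if the wrist force passes 120 N, or if a joint passes its speed limit or range.

ROBOT

A 7-joint arm with a two-finger parallel gripper is mounted at the origin on the work surface. World frame = base frame: x ahead of the robot, y to its left, z up, the work surface at z = 0. Lengths are in m, angles in rad, forces in N, time in s.
With the tool pointing down it reaches from about 0.35 to 0.9 m from the base axis. Payload 7.2 kg.
Tool frame: the origin (TCP) lies midway between the tips of the shut fingers; the grasp point (between the pads) lies 19 mm behind it (robot.pinch_z is the z of the grasp point in the tool frame, in m); z points along the fingers, y is the line along which they close (so a half turn about z gives the same grasp; the last joint's range is limited). The gripper opens to 85 mm and grips with 20 to 120 N. Pads are 22 mm wide; open, the fingers measure 114 mm over their backs; the gripper's body (76 mm by 85 mm) begins 54 mm behind the grasp point. The pads swing forward as they close: fully open they stand 13 mm farther back than shut.
Start: joints at [1.1, 0.411, -0.013, 1.596, 0.006, 1.134, -0.082], TCP at [0.245, -0.575, 0.231] pointing down, gripper open.
Joint ranges: [-2.95, 2.95], [-0.29, 1.99], [-1.47, 1.44], [0.14, 2.54], [-1.03, 4.17], [0.13, 1.85], [-2.86, 2.86]. Speed limits (rad/s): [2.39, 2.39, 3.01, 3.01, 3.14, 3.14, 3.14].

INTERFACE

Orientations are given as [roll, pitch, yaw] about the fixed x, y, z axes, in that order (R = Rz(yaw) Ry(pitch) Rx(roll)).
In Python, from rig import read_state, vision, job, robot gives the robot as it stands.
- The arm moves only by the tool move_arm, never from a script. Its argument "motion" is a list of rows, each a list of 4 numbers: the shift along the tool's x, y, z in mm, then the turn about the tool's z in degrees. In form: [[dx, dy, dz, spin], ...]. A call has exactly 8 rows; each row is the pose to reach, as a shift and turn from the pose commanded when the call began, along the tool's axes at that moment; what a row does not reach only later rows make up. A row lasts 1/10 s, in which the tool goes at most 50 mm and 8.59 degrees, less where a joint would pass 70% of its speed; a pose out of reach is approached as far as the arm can. A call with a gripper value outside its range is refused whole. "fingers" is the closure, from -1 (fully open) to 1 (shut), set as the call begins (left out, the last holds). The fingers move at their own pace and stop on an object; "grip_force" is the grip in N (left out, the last holds). Time passes only in rows, so rows that repeat a pose let the fingers close, or fill a call up. It gives the time, the measured TCP pose, the force, the opening and the grip force at its end, in the units of the state.
- read_state(): the state, without advancing time (a new reading comes with each control period).
- vision.capture(name): name is "scene" or "top"; returns the picture (420x560x3 uint8, red, green, blue); there is no depth.
- vision.calibration(name): a dict with "K" (3x3 intrinsics, pixels), "k1" (the pictures are not rectified: a ray, as slopes to the right and down, at radius r is drawn at 1 + k1 r^2 times it, then the intrinsics apply), "R" (3x3) and "t" (3): a world point X has camera coordinates R X + t. Camera axes: x right, y down, z forward; pixel columns grow to the right and rows downward; lengths in m; the calibration is good to about 2 mm. A picture is of the moment at which its call begins. calibration takes no time and is no camera call.
- job.job_done(): hands the job in; it is judged then, once.
The state is a dict: "time": time; "q": joint angles; "qd": joint speeds; "tau": joint torques, N m; "position": TCP position; "eef_rot": TCP orientation; "contact_force": force on the tool from outside, world axes, zero at the start; "ft_torque": the same for the moment, N m; "opening": finger opening in m; "gripper_force": force on a finger pad.
Only numpy, scipy, OpenCV 4.12 (cv2) and the standard library are available. Lean on these libraries where they do the work, as an engineer would, in place of code of your own. Each camera call takes 0.05 s, during which the arm holds its last target. There are 200 camera calls.

## Working session

There is one attempt and no reset: what is moved stays moved. The work goes in short steps, Python scripts to look and compute and a tool call to move; the robot and the scene stay as the last step left them, time stands still between calls to the robot, and variables do not carry over. Pictures are saved under pics/ and viewed, at most 17 in all, crops included, and the job is handed in when it is done.

Besides the shell and the picture viewer there is one more tool, called after "Call:" by a JSON object that holds its "api" and its "payload", one argument or row to a line. move_arm: Moves the arm, as the interface text tells. Its arguments: {"type":"object","properties":{"motion":{"type":"array","items":{"type":"array","items":{"type":"number"}}},"fingers":{"type":"number"},"grip_force":{"type":"number"}},"required":["motion"]}

```bash
ls; mkdir -p pics
python3 - <<'E'
from rig import read_state, vision, job, robot
import cv2,numpy as np
for n in("scene","top"):
    cv2.imwrite(f"pics/{n}0.png",vision.capture(n)[:,:,::-1])
    c=vision.calibration(n);print(n,{k:np.round(v,4).tolist() for k,v in c.items()}, (-np.array(c["R"]).T@c["t"]).round(3))
s=read_state();print({k:np.round(v,3).tolist() for k,v in s.items()},robot.pinch_z)
E
```

```text
pics
scene {'K': [[500.8601, 0.0, 276.6397], [0.0, 500.8601, 209.3866], [0.0, 0.0, 1.0]], 'k1': 0.04, 'R': [[-0.5556, 0.8315, -0.0062], [0.599, 0.395, -0.6966], [-0.5767, -0.3907, -0.7175]], 't': [0.2486, -0.2307, 1.7825]} [1.304 0.581 1.12 ]
top {'K': [[426.2453, 0.0, 276.3026], [0.0, 426.2453, 209.1461], [0.0, 0.0, 1.0]], 'k1': -0.1004, 'R': [[-0.0199, -0.9996, 0.0202], [-0.9989, 0.019, -0.0436], [0.0432, -0.021, -0.9988]], 't': [-0.0161, 0.4367, 1.1249]} [ 3.870e-01 -1.000e-03  1.143e+00]
{'time': 0.1, 'q': [1.1, 0.412, -0.013, 1.597, 0.006, 1.134, -0.082], 'qd': [-0.0, -0.002, 0.001, -0.001, -0.0, -0.001, 0.001], 'tau': [0.004, -60.183, 0.685, -30.008, 0.014, 0.006, 0.0], 'position': [0.245, -0.575, 0.231], 'eef_rot': [-3.14, 0.0, 0.403], 'contact_force': [-0.626, 0.832, -0.143], 'ft_torque': [-0.025, -0.068, -0.017], 'gripper_force': 0.0, 'opening': 0.085} -0.0187
```

View pics/scene0.png

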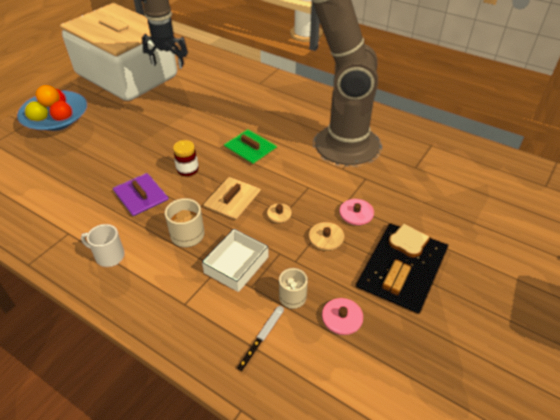

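View pics/top0.png

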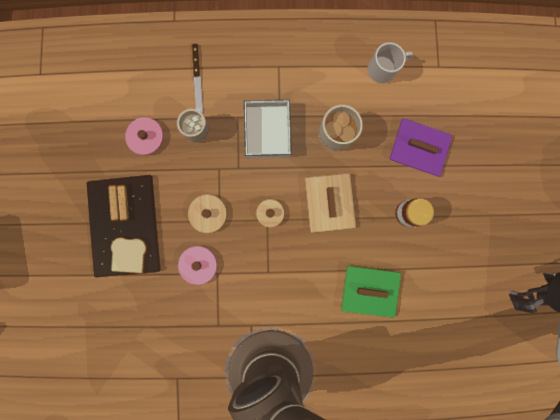

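Run:
```python
import cv2,numpy as np
t=cv2.imread("pics/top0.png");s=cv2.imread("pics/scene0.png")
def grid(im,x0,y0,w,h,k):
    c=cv2.resize(im[y0:y0+h,x0:x0+w],None,fx=k,fy=k,interpolation=cv2.INTER_CUBIC)
    for x in range((x0+9)//10*10,x0+w,10): 
        cv2.line(c,((x-x0)*k,0),((x-x0)*k,6 if x%50 else 14),(255,255,0),1)
        if x%20==0: cv2.putText(c,str(x),((x-x0)*k-8,22),0,.35,(255,255,0),1)
    for y in range((y0+9)//10*10,y0+h,10):
        cv2.line(c,(0,(y-y0)*k),(6,(y-y0)*k),(255,255,0),1)
        if y%20==0: cv2.putText(c,str(y),(8,(y-y0)*k+4),0,.35,(255,255,0),1)
    return c
cv2.imwrite("pics/c1.png",grid(t,170,90,200,150,4))
cv2.imwrite("pics/c2.png",grid(s,160,170,200,150,4))
```

```text
(no output)
```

View pics/c1.png

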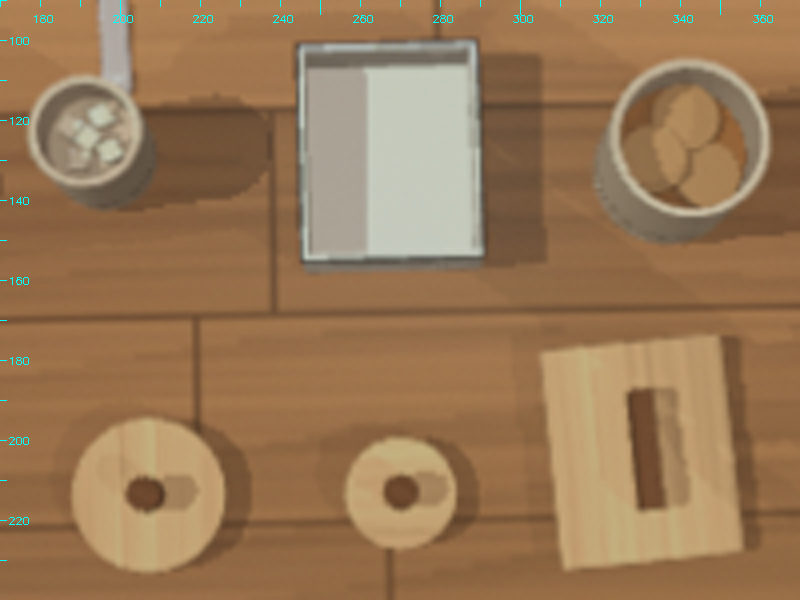

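View pics/c2.png

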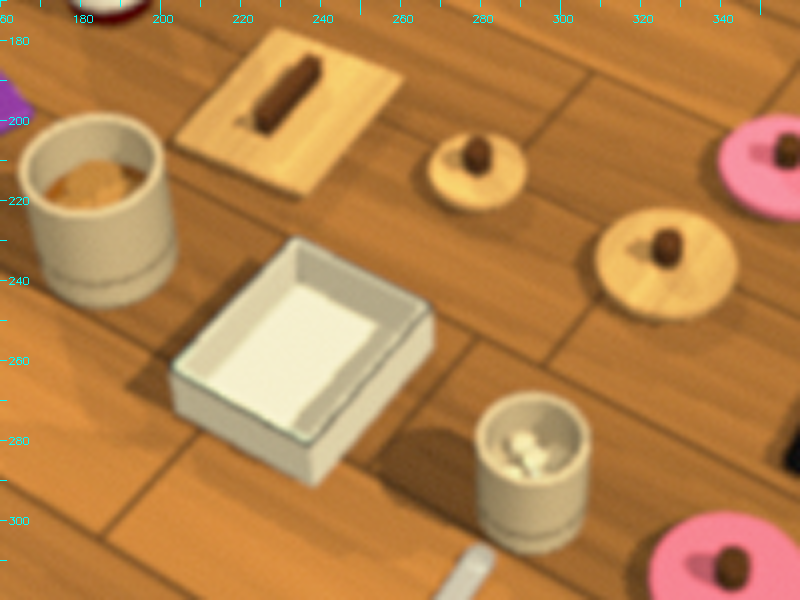

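```bash
cat > geo.py <<'E'
import numpy as np,cv2
from rig import read_state,vision,robot
from scipy.optimize import least_squares
C={n:{k:np.array(v) for k,v in vision.calibration(n).items()} for n in("scene","top")}
def ray(n,p):
    c=C[n];d=(np.linalg.inv(c["K"])@[p[0],p[1],1])[:2];u=d.copy()
    for _ in range(20): u=d/(1+c["k1"]*(u@u))
    v=c["R"].T@[u[0],u[1],1];return -c["R"].T@c["t"],v/np.linalg.norm(v)
def plane(n,p,z):
    o,v=ray(n,p);return o+v*(z-o[2])/v[2]
def tri(pt,ps):
    A=np.zeros((3,3));b=np.zeros(3);L=[ray("top",pt),ray("scene",ps)]
    for o,v in L: M=np.eye(3)-np.outer(v,v);A+=M;b+=M@o
    X=np.linalg.solve(A,b);return X,[np.linalg.norm((np.eye(3)-np.outer(v,v))@(X-o)) for o,v in L][0]*2
def mask(im,roi,f):
    x,y,w,h=roi;hsv=cv2.cvtColor(im[y:y+h,x:x+w],cv2.COLOR_RGB2HSV).astype(int)
    m=f(hsv[...,0],hsv[...,1],hsv[...,2]).astype(np.uint8)
    k,l,st,ce=cv2.connectedComponentsWithStats(m)
    i=1+np.argmax(st[1:,4]);c=max(cv2.findContours((l==i).astype(np.uint8),0,1)[0],key=len)
    return c.reshape(-1,2)+[x,y],ce[i]+[x,y],st[i,4]
def delta(x,y,z,yaw=None):
    "move in tool axes (mm, deg) from the measured pose to world pose; yaw in deg"
    from scipy.spatial.transform import Rotation as Ro
    s=read_state();R=Ro.from_euler("xyz",s["eef_rot"]);d=R.inv().apply(np.array([x,y,z])-s["position"])*1000
    sp=0 if yaw is None else -((yaw-np.degrees(s["eef_rot"][2])+90)%180-90)
    print(np.round(d,1),round(sp,1),"now",np.round(s["position"],4),np.degrees(s["eef_rot"]).round(1))
E
python3 - <<'E'
from geo import *
t=cv2.imread("pics/top0.png")[:,:,::-1].copy();s=cv2.imread("pics/scene0.png")[:,:,::-1].copy()
def hs(im,p): return cv2.cvtColor(im,cv2.COLOR_RGB2HSV)[p[1],p[0]]
for n,im,ps in(("t",t,[(200,203),(190,205),(262,215),(315,190),(180,230),(290,230),(113,203),(118,203),(98,200),(222,215),(206,213)]),("s",s,[(316,240),(290,245),(272,215),(215,205),(300,230),(391,280),(397,276),(380,270)])):
    print(n,[(p,hs(im,p).tolist()) for p in ps])
def grid(im,x0,y0,w,h,k):
    return cv2.resize(im[y0:y0+h,x0:x0+w],None,fx=k,fy=k,interpolation=cv2.INTER_CUBIC)
cv2.imwrite("pics/c3.png",np.hstack([grid(t,90,175,55,75,7),grid(s,370,240,55,75,7)])[:,:,::-1])
E
```

```text
t [((200, 203), [17, 109, 185]), ((190, 205), [18, 102, 187]), ((262, 215), [18, 102, 195]), ((315, 190), [19, 97, 195]), ((180, 230), [13, 135, 140]), ((290, 230), [14, 138, 140]), ((113, 203), [17, 128, 180]), ((118, 203), [16, 143, 109]), ((98, 200), [12, 93, 55]), ((222, 215), [17, 107, 191]), ((206, 213), [12, 148, 110])]
s [((316, 240), [19, 151, 240]), ((290, 245), [15, 178, 186]), ((272, 215), [21, 140, 247]), ((215, 205), [18, 151, 229]), ((300, 230), [15, 181, 168]), ((391, 280), [17, 182, 225]), ((397, 276), [17, 181, 137]), ((380, 270), [150, 38, 20])]
```

View pics/c3.png

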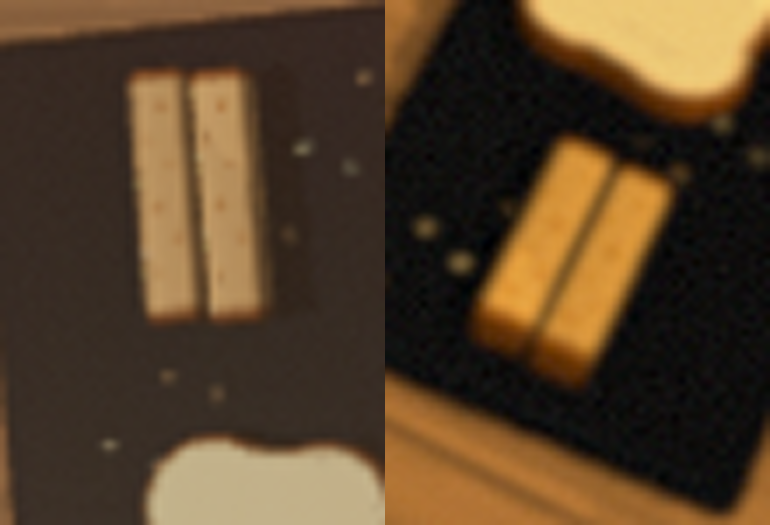

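Run:
```python
from geo import *
np.set_printoptions(precision=4,suppress=True)
t=cv2.imread("pics/top0.png")[:,:,::-1].copy();s=cv2.imread("pics/scene0.png")[:,:,::-1].copy()
ft=lambda h,S,v:(v>163)&(S<125); fs=lambda h,S,v:(v>195)&(S<168)
fk=lambda h,S,v:(v<130)
def ell(c): 
    e=cv2.fitEllipse(cv2.convexHull(c.astype(np.float32)));return e
for nm,rt,rs in(("lidL",(180,185,55,55),(300,215,55,42)),("lidS",(250,192,42,42),(260,200,38,26))):
    et=ell(mask(t,rt,ft)[0]);es=ell(mask(s,rs,fs)[0])
    X,g=tri(et[0],es[0]);print(nm,et,es,X,g,"top@20/15",plane("top",et[0],.02),plane("top",et[0],.015),"scene@.018",plane("scene",es[0],.018))
kn={"lidL":((194,204,18,18),(316,222,20,20)),"lidS":((259,202,18,18),(270,201,18,15)),"bar":((320,180,22,40),(215,180,36,34))}
for nm,(rt,rs) in kn.items():
    a=mask(t,rt,lambda h,S,v:v<125);b=mask(s,rs,lambda h,S,v:v<130)
    print(nm,"knob",a[1],a[2],b[1],b[2],*tri(a[1],b[1]),plane("top",a[1],.034))
    if nm=="bar":
        print(cv2.minAreaRect(a[0].astype(np.float32)))
c=mask(t,(298,165,65,75),ft)[0]
c2=mask(s,(195,172,70,50),fs)[0]
for n,c,z in(("top",c,.02),("scene",c2,.02)):
    W=np.array([plane(n,p,z)[:2] for p in c],np.float32)*1000
    print("boxlid",n,cv2.minAreaRect(W))
def cp(x,y,x0,y0,k=4): return (x0+(x+.5)/k-.5,y0+(y+.5)/k-.5)
for nm,a,b,z in(("jarL",(689.5,136.5),(91.5,164),.105),("jarS",(87,131.5),(532.5,440),.085)):
    pa=cp(*a,170,90);pb=cp(*b,160,170);print(nm,*tri(pa,pb),plane("top",pa,z),plane("scene",pb,z))
bt=[(297,43),(476,38),(484,256),(302,262)];bs=[(296,238),(433,309),(309,442),(173,372)]
# correspond: top tl=(far,+y) tr=(far,-y) br=(near,-y) bl=(near,+y)
PT=[plane("top",cp(*p,170,90),.048) for p in bt];PS=[plane("scene",cp(*p,160,170),.048) for p in bs]
print("box top\n",np.array(PT),"\nscene\n",np.array(PS),np.mean(PT,0),np.mean(PS,0))
rt=[(128,78),(180,73),(197,314),(150,320),(190,73),(245,71),(263,312),(208,320)]
rs=[(478,310),(560,135),(612,158),(530,335),(540,340),(622,165),(672,185),(590,362)]
PT=np.array([plane("top",cp(*p,90,175,7),.036) for p in rt]);PS=np.array([plane("scene",cp(x-385,y,370,240,7),.036) for x,y in rs])
print(PT,PS,PT[:4].mean(0),PT[4:].mean(0),PS[:4].mean(0),PS[4:].mean(0))
print("tri a", tri(np.mean([cp(*p,90,175,7) for p in rt[:4]],0),np.mean([cp(x-385,y,370,240,7) for x,y in rs[4:]],0)))
print("tri b", tri(np.mean([cp(*p,90,175,7) for p in rt[4:]],0),np.mean([cp(x-385,y,370,240,7) for x,y in rs[:4]],0)))
```

```text
lidL ((206.44137573242188, 213.3278350830078), (37.91374588012695, 38.3536262512207), 0.04867659881711006) ((326.3850402832031, 235.0485382080078), (27.09898567199707, 34.861961364746094), 97.6033706665039) [0.428  0.1604 0.0205] 0.001327330095066227 top@20/15 [0.4283 0.1599 0.02  ] [0.4285 0.1606 0.015 ] scene@.018 [0.4256 0.16   0.018 ]
lidS ((269.6141357421875, 212.8523406982422), (27.188770294189453, 27.905994415283203), 175.65101623535156) ((279.158935546875, 212.0852813720703), (18.72859001159668, 23.98208999633789), 93.17758178710938) [ 0.426  -0.0059  0.02  ] 0.001531092863236204 top@20/15 [ 0.4264 -0.0066  0.02  ] [ 0.4266 -0.0066  0.015 ] scene@.018 [ 0.424  -0.0063  0.018 ]
lidL knob [206.1333 212.9833] 60 [326.0943 231.8679] 53 [0.4285 0.159  0.0341] 0.0008213745790006691 [0.4287 0.1587 0.034 ]
lidS knob [269.8431 212.5686] 51 [278.6444 208.9111] 45 [ 0.4265 -0.0069  0.0337] 0.0005973976629888891 [ 0.4266 -0.0071  0.034 ]
bar knob [330.8595 202.    ] 185 [231.1769 193.5923] 130 [ 0.4514 -0.1677  0.0326] 0.00035048980621892094 [ 0.4512 -0.1673  0.034 ]
((330.8267517089844,
[... 722 characters left out ...]
7194 -0.0578  0.048 ]] [ 0.6494 -0.0041  0.048 ] [ 0.6471 -0.0021  0.048 ]
[[0.5052 0.4175 0.036 ]
 [0.5067 0.3975 0.036 ]
 [0.4161 0.3912 0.036 ]
 [0.4142 0.4092 0.036 ]
 [0.5066 0.3937 0.036 ]
 [0.5069 0.3726 0.036 ]
 [0.4164 0.3661 0.036 ]
 [0.4138 0.387  0.036 ]] [[0.5062 0.3748 0.036 ]
 [0.4124 0.3655 0.036 ]
 [0.4117 0.387  0.036 ]
 [0.5059 0.3958 0.036 ]
 [0.5059 0.3998 0.036 ]
 [0.4128 0.3916 0.036 ]
 [0.4112 0.4115 0.036 ]
 [0.5047 0.4193 0.036 ]] [0.4606 0.4039 0.036 ] [0.4609 0.3799 0.036 ] [0.4591 0.3808 0.036 ] [0.4587 0.4055 0.036 ]
tri a (array([0.46  , 0.4048, 0.0355]), np.float64(0.00196407442006911))
tri b (array([0.4605, 0.3804, 0.036 ]), np.float64(0.0013288229382406585))
```

Call:
{"api": "move_arm", "payload": {
  "motion": [
    [40,-22,-4,2],
    [80,-44,-8,4],
    [120,-66,-12,7],
    [160,-88,-19,10],
    [200,-110,-19,13],
    [240,-132,-19,16],
    [280,-154,-19,18.4],
    [320,-175,-19,18.4]
  ],
  "fingers": -0.5,
  "grip_force": 30
}}

```text
time: 0.9
position: [0.4714, -0.2868, 0.2501]
eef_rot: [-3.142, 0.0, 0.08]
contact_force: [1.4, -0.7, 0.5]
opening: 0.0641
gripper_force: 0.0
```

Call:
{"api": "move_arm", "payload": {
  "motion": [
    [7,-42,0,0],
    [14,-84,0,0],
    [21,-126,0,0],
    [28,-168,0,0],
    [36,-210,0,0],
    [43,-252,0,0],
    [50,-294,0,0],
    [58,-336,0,0]
  ]
}}

```text
time: 1.7
position: [0.5008, 0.0526, 0.2502]
eef_rot: [3.141, 0.0, 0.081]
contact_force: [0.5, -0.8, -0.3]
opening: 0.0639
gripper_force: 0.0
```

Run:
```python
from geo import *
delta(.46,.3925,.12,4.7)
s=read_state();print(s["time"],s["opening"],s["q"],s["contact_force"])
```

```text
[ -13.  -342.1  130.1] -0.0 now [0.5008 0.0526 0.2502] [180.    0.    4.7]
1.7 0.06385944696007989 [ 0.10082311  0.21038967 -0.35120884  1.84154369  0.08075106  1.10376702
 -1.76902961] [ 0.47226773 -0.81461536 -0.27913342]
```

Excellent tracking. Go above the rusks at z≈0.12 and check with the cameras.

Call:
{"api": "move_arm", "payload": {
  "motion": [
    [-2,-45,5,0],
    [-4,-90,20,0],
    [-6,-135,40,0],
    [-8,-180,60,0],
    [-10,-225,80,0],
    [-12,-265,100,0],
    [-13,-305,120,0],
    [-13,-342,130,0]
  ]
}}

```text
time: 2.5
position: [0.4589, 0.3919, 0.1179]
eef_rot: [3.14, 0.003, 0.082]
contact_force: [0.1, -0.3, -0.3]
opening: 0.0639
gripper_force: 0.0
```

Call:
{"api": "move_arm", "payload": {
  "motion": [
    [0,0,15,0],
    [0,0,30,0],
    [0,0,45,0],
    [0,0,55,0],
    [0,0,60,0],
    [0,0,60,0],
    [0,0,60,0],
    [0,0,60,0]
  ]
}}

```text
time: 3.3
position: [0.4608, 0.3911, 0.0611]
eef_rot: [-3.141, -0.001, 0.081]
contact_force: [-0.2, 0.3, 0.5]
opening: 0.0641
gripper_force: 0.0
```

Run:
```python
from geo import *
s0=vision.capture("scene");t0=vision.capture("top")
a=cv2.resize(s0[225:325,350:450],(400,400),interpolation=2);b=cv2.resize(t0[160:260,75:175],(400,400),interpolation=2)
cv2.imwrite("pics/g1.png",np.hstack([a,b])[:,:,::-1]);delta(.46,.3925,.02,4.7);print(read_state()["opening"])
```

```text
[-0.6 -1.5 41. ] -0.0 now [0.4607 0.3911 0.061 ] [-1.8e+02 -1.0e-01  4.7e+00]
0.06409798354031272
```

View pics/g1.png

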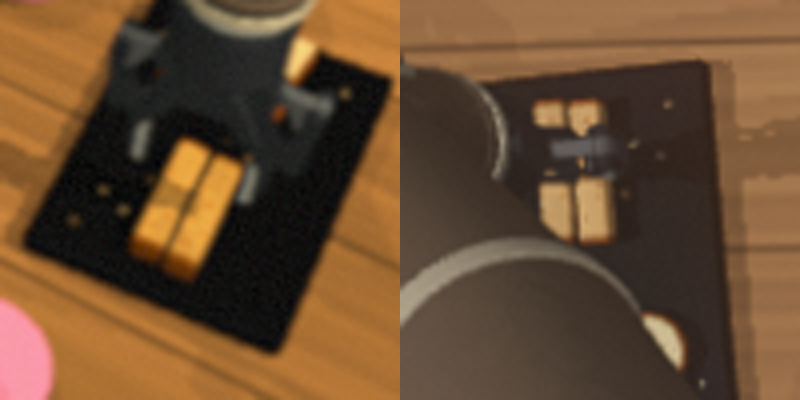

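Call:
{"api": "move_arm", "payload": {
  "motion": [
    [-0.6,-1.5,8,0],
    [-0.6,-1.5,16,0],
    [-0.6,-1.5,24,0],
    [-0.6,-1.5,31,0],
    [-0.6,-1.5,37,0],
    [-0.6,-1.5,41,0],
    [-0.6,-1.5,41,0],
    [-0.6,-1.5,41,0]
  ]
}}

```text
time: 4.2
position: [0.4596, 0.3924, 0.0193]
eef_rot: [-3.141, -0.0, 0.082]
contact_force: [-0.3, -0.5, 0.1]
opening: 0.0641
gripper_force: 0.0
```

Call:
{"api": "move_arm", "payload": {
  "motion": [
    [0,0,0,0],
    [0,0,0,0],
    [0,0,0,0],
    [0,0,0,0],
    [0,0,0,0],
    [0,0,0,0],
    [0,0,0,0],
    [0,0,0,0]
  ],
  "fingers": 0.2,
  "grip_force": 30
}}

```text
time: 5.0
position: [0.4599, 0.3926, 0.0198]
eef_rot: [-3.141, -0.001, 0.082]
contact_force: [-0.6, -0.7, 4.6]
opening: 0.0391
gripper_force: 31.8
```

Call:
{"api": "move_arm", "payload": {
  "motion": [
    [0,0,-8,0],
    [0,0,-18,0],
    [0,0,-32,0],
    [0,0,-50,0],
    [0,0,-70,0],
    [0,0,-90,0],
    [0,0,-110,0],
    [0,0,-120,0]
  ],
  "fingers": 0.3
}}

```text
time: 5.8
position: [0.4602, 0.393, 0.1422]
eef_rot: [-3.14, -0.003, 0.082]
contact_force: [0.8, 0.2, 0.2]
opening: 0.0394
gripper_force: 31.0
```

Run:
```python
from geo import *
s0=vision.capture("scene")
cv2.imwrite("pics/g2.png",cv2.resize(s0[175:325,320:500],(720,600),interpolation=2)[:,:,::-1]);delta(.6485,-.003,.14,0.7);print(read_state()["opening"],read_state()["gripper_force"])
```

```text
[155.  410.4   2.4] 4.0 now [0.4606 0.3934 0.1429] [-179.9   -0.2    4.7]
0.03872590431598939 31.042206287384033
```

View pics/g2.png

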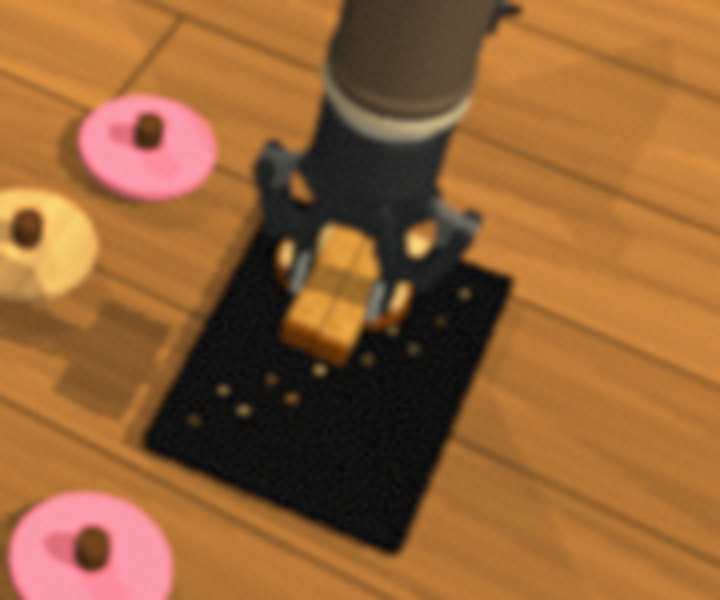

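Call:
{"api": "move_arm", "payload": {
  "motion": [
    [5,13,0,0],
    [13,35,0,0],
    [24,63,0,0],
    [38,100,0,0],
    [52,137,0,0],
    [64,170,0,0],
    [73,193,0,0],
    [78,205,0,0]
  ]
}}

```text
time: 6.65
position: [0.5548, 0.1898, 0.1379]
eef_rot: [3.139, 0.002, 0.077]
contact_force: [-0.8, -0.3, 0.1]
opening: 0.0392
gripper_force: 31.1
```

Call:
{"api": "move_arm", "payload": {
  "motion": [
    [5,13,0,0.5],
    [13,35,0,1],
    [24,63,0,2],
    [38,100,0,3],
    [52,137,0,4],
    [64,170,0,4],
    [73,195,0,4],
    [77,206,0,4]
  ]
}}

```text
time: 7.45
position: [0.6481, -0.0074, 0.1386]
eef_rot: [3.141, 0.001, 0.009]
contact_force: [-0.8, -0.2, -0.6]
opening: 0.0393
gripper_force: 31.1
```

Call:
{"api": "move_arm", "payload": {
  "motion": [
    [0,0,8,0],
    [0,0,16,0],
    [0,0,22,0],
    [0,0,22,0],
    [0,0,22,0],
    [0,0,22,0],
    [0,0,22,0],
    [0,0,22,0]
  ]
}}

```text
time: 8.25
position: [0.6478, -0.0047, 0.1176]
eef_rot: [3.142, -0.001, 0.012]
contact_force: [0.1, 0.1, -0.2]
opening: 0.0392
gripper_force: 31.1
```

Run:
```python
from geo import *
s0=vision.capture("scene");t0=vision.capture("top")
a=cv2.resize(s0[175:315,170:310],(400,400),interpolation=2);b=cv2.resize(t0[70:210,200:340],(400,400),interpolation=2)
cv2.imwrite("pics/g3.png",np.hstack([a,b])[:,:,::-1]);delta(.6485,-.003,.007,0.7);print(read_state()["opening"],read_state()["gripper_force"])
```

```text
[  0.8  -1.7 110.5] -0.0 now [ 0.6477 -0.0047  0.1175] [180.   -0.    0.7]
0.03943461274419579 31.052125096321106
```

View pics/g3.png

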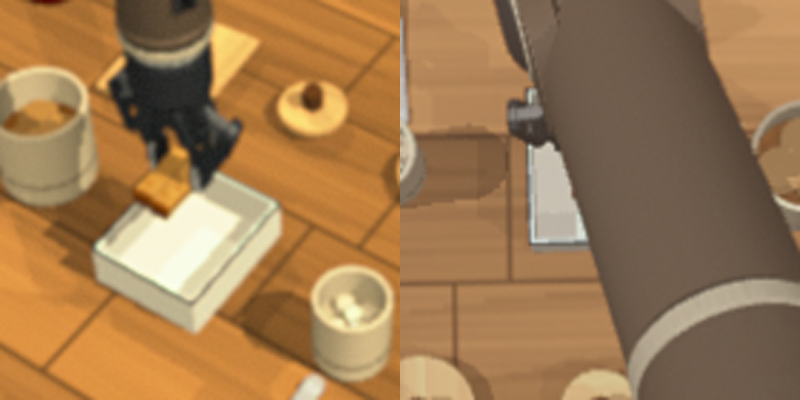

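Call:
{"api": "move_arm", "payload": {
  "motion": [
    [0.8,-1.7,10,0],
    [0.8,-1.7,25,0],
    [0.8,-1.7,40,0],
    [0.8,-1.7,55,0],
    [0.8,-1.7,70,0],
    [0.8,-1.7,82,0],
    [0.8,-1.7,90,0],
    [0.8,-1.7,94,0]
  ]
}}

```text
time: 9.15
position: [0.648, -0.003, 0.0221]
eef_rot: [-3.142, 0.001, 0.012]
contact_force: [-1.1, -0.5, -0.5]
opening: 0.0392
gripper_force: 31.1
```

Call:
{"api": "move_arm", "payload": {
  "motion": [
    [0,0,4,0],
    [0,0,8,0],
    [0,0,11,0],
    [0,0,13,0],
    [0,0,15,0],
    [0,0,16,0],
    [0,0,16,0],
    [0,0,16,0]
  ]
}}

```text
time: 9.95
position: [0.6484, -0.003, 0.0074]
eef_rot: [3.142, -0.0, 0.012]
contact_force: [-0.5, -0.3, -0.6]
opening: 0.0392
gripper_force: 31.1
```

Call:
{"api": "move_arm", "payload": {
  "motion": [
    [0,0,0.6,0],
    [0,0,1.2,0],
    [0,0,1.6,0],
    [0,0,1.6,0],
    [0,0,1.6,0],
    [0,0,1.6,0],
    [0,0,1.6,0],
    [0,0,1.6,0]
  ]
}}

```text
time: 10.75
position: [0.6484, -0.003, 0.0058]
eef_rot: [3.142, -0.0, 0.012]
contact_force: [-1.0, -1.2, 3.4]
opening: 0.0388
gripper_force: 31.6
```

Contact felt (3.4 N); release gently and rise.

Call:
{"api": "move_arm", "payload": {
  "motion": [
    [0,0,0,0],
    [0,0,0,0],
    [0,0,0,0],
    [0,0,0,0],
    [0,0,0,0],
    [0,0,0,0],
    [0,0,0,0],
    [0,0,0,0]
  ],
  "fingers": -0.3
}}

```text
time: 11.55
position: [0.6484, -0.003, 0.0057]
eef_rot: [3.142, -0.0, 0.012]
contact_force: [-0.1, 0.2, -0.4]
opening: 0.0555
gripper_force: 0.0
```

Call:
{"api": "move_arm", "payload": {
  "motion": [
    [0,0,-5,0],
    [0,0,-12,0],
    [0,0,-25,0],
    [0,0,-45,0],
    [0,0,-70,0],
    [0,0,-100,0],
    [0,0,-130,0],
    [0,0,-150,0]
  ]
}}

```text
time: 12.35
position: [0.6493, -0.0028, 0.1596]
eef_rot: [-3.142, -0.004, 0.012]
contact_force: [0.5, 0.4, 0.8]
opening: 0.0557
gripper_force: 0.0
```

Run:
```python
from geo import *
delta(.4505,-.1665,.12,5)
```

```text
[-200.9  161.3   38.8] -4.3 now [ 0.6493 -0.0028  0.1596] [-180.    -0.2    0.7]
```

Call:
{"api": "move_arm", "payload": {
  "motion": [
    [-15,12,0,0],
    [-45,36,0,-1],
    [-80,64,0,-2],
    [-115,92,5,-3],
    [-145,116,15,-4],
    [-175,140,25,-4.3],
    [-192,154,35,-4.3],
    [-201,161,39,-4.3]
  ],
  "fingers": 0
}}

```text
time: 13.15
position: [0.4475, -0.168, 0.1171]
eef_rot: [3.141, 0.001, 0.084]
contact_force: [0.5, -0.0, 0.7]
opening: 0.0428
gripper_force: 0.0
```

Call:
{"api": "move_arm", "payload": {
  "motion": [
    [0,0,10,0],
    [0,0,25,0],
    [0,0,40,0],
    [0,0,52,0],
    [0,0,60,0],
    [0,0,60,0],
    [0,0,60,0],
    [0,0,60,0]
  ]
}}

```text
time: 13.95
position: [0.4499, -0.1664, 0.0572]
eef_rot: [3.141, -0.001, 0.087]
contact_force: [-0.8, -0.1, 0.7]
opening: 0.0431
gripper_force: 0.0
```

Run:
```python
from geo import *
s0=vision.capture("scene");t0=vision.capture("top")
a=cv2.resize(s0[155:295,170:310],(400,400),interpolation=2);b=cv2.resize(t0[90:230,225:365],(400,400),interpolation=2)
cv2.imwrite("pics/g4.png",np.hstack([a,b])[:,:,::-1]);delta(.4505,-.1665,.0225,5);print(read_state()["opening"])
```

```text
[ 0.7  0.  34.7] -0.0 now [ 0.4497 -0.1665  0.0572] [ 1.8e+02 -1.0e-01  5.0e+00]
0.04281220570798849
```

View pics/g4.png

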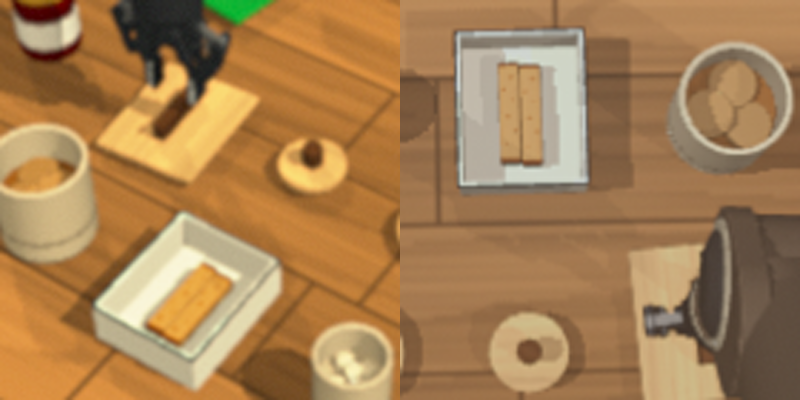

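Call:
{"api": "move_arm", "payload": {
  "motion": [
    [0.7,0,8,0],
    [0.7,0,16,0],
    [0.7,0,23,0],
    [0.7,0,29,0],
    [0.7,0,33,0],
    [0.7,0,34.5,0],
    [0.7,0,34.5,0],
    [0.7,0,34.5,0]
  ]
}}

```text
time: 14.85
position: [0.4502, -0.1663, 0.0223]
eef_rot: [3.141, -0.0, 0.087]
contact_force: [-0.3, 0.7, -0.4]
opening: 0.0425
gripper_force: 0.0
```

Call:
{"api": "move_arm", "payload": {
  "motion": [
    [0,0,0,0],
    [0,0,0,0],
    [0,0,0,0],
    [0,0,0,0],
    [0,0,0,0],
    [0,0,0,0],
    [0,0,0,0],
    [0,0,0,0]
  ],
  "fingers": 0.9,
  "grip_force": 45
}}

```text
time: 15.65
position: [0.4503, -0.1664, 0.0226]
eef_rot: [3.141, -0.001, 0.087]
contact_force: [-0.6, -0.5, 6.2]
opening: 0.0149
gripper_force: 45.4
```

Run:
```python
from geo import *
s=read_state();print(s["opening"],s["gripper_force"],s["contact_force"],s["position"])
```

```text
0.014865865775287077 45.40119409561157 [-0.60015935 -0.50970514  6.22136268] [ 0.45032926 -0.16642824  0.02259691]
```

Call:
{"api": "move_arm", "payload": {
  "motion": [
    [0,0,-6,0],
    [0,0,-18,0],
    [0,0,-35,0],
    [0,0,-55,0],
    [0,0,-80,0],
    [0,0,-105,0],
    [0,0,-125,0],
    [0,0,-138,0]
  ]
}}

```text
time: 16.45
position: [0.4504, -0.1664, 0.1624]
eef_rot: [3.141, -0.002, 0.087]
contact_force: [-0.3, -0.9, -1.4]
opening: 0.0149
gripper_force: 44.5
```

Call:
{"api": "move_arm", "payload": {
  "motion": [
    [0,0,0,0],
    [12,-8,0,1],
    [35,-25,0,2],
    [65,-48,0,3],
    [100,-75,0,4.3],
    [130,-98,0,4.3],
    [150,-112,0,4.3],
    [160,-120,0,4.3]
  ]
}}

```text
time: 17.25
position: [0.5997, -0.0305, 0.1587]
eef_rot: [-3.14, 0.002, 0.014]
contact_force: [-0.5, -0.5, -1.9]
opening: 0.0149
gripper_force: 44.5
```

Run:
```python
from geo import *
delta(.6485,-.003,.12,0.7);s=read_state();print(s["opening"],s["gripper_force"],s["contact_force"])
```

```text
[ 49.3 -26.7  38.6] 0.1 now [ 0.5997 -0.0305  0.1587] [-1.799e+02  1.000e-01  8.000e-01]
0.014860979175856168 44.506335854530334 [-0.49393275 -0.511264   -1.9201951 ]
```

Call:
{"api": "move_arm", "payload": {
  "motion": [
    [8,-4,0,0],
    [20,-11,0,0],
    [34,-18,5,0],
    [44,-24,15,0],
    [49,-27,28,0],
    [49,-27,42,0],
    [49,-27,54,0],
    [49,-27,58,0]
  ]
}}

```text
time: 18.05
position: [0.646, -0.0061, 0.0998]
eef_rot: [3.141, 0.004, 0.011]
contact_force: [-0.0, -0.0, -1.8]
opening: 0.015
gripper_force: 44.5
```

Call:
{"api": "move_arm", "payload": {
  "motion": [
    [0,0,4,0],
    [0,0,8,0],
    [0,0,10,0],
    [0,0,10,0],
    [0,0,10,0],
    [0,0,10,0],
    [0,0,10,0],
    [0,0,10,0]
  ]
}}

```text
time: 18.85
position: [0.6477, -0.0053, 0.0923]
eef_rot: [3.142, -0.0, 0.012]
contact_force: [-0.3, -0.5, -2.2]
opening: 0.0152
gripper_force: 44.5
```

Run:
```python
from geo import *
s0=vision.capture("scene");t0=vision.capture("top");cv2.imwrite("pics/s5full.png",s0[:,:,::-1]);cv2.imwrite("pics/t5full.png",t0[:,:,::-1])
a=cv2.resize(s0[190:310,170:300],(520,480),interpolation=2);b=cv2.resize(t0[80:200,220:290],(280,480),interpolation=2)
cv2.imwrite("pics/g5.png",np.hstack([a,b])[:,:,::-1]);delta(.6485,-.003,.0605,0.7);print(read_state()["opening"])
```

```text
[ 0.8 -2.2 31.8] -0.0 now [ 0.6477 -0.0052  0.0923] [180.   -0.    0.7]
0.01499726335670832
```

View pics/g5.png

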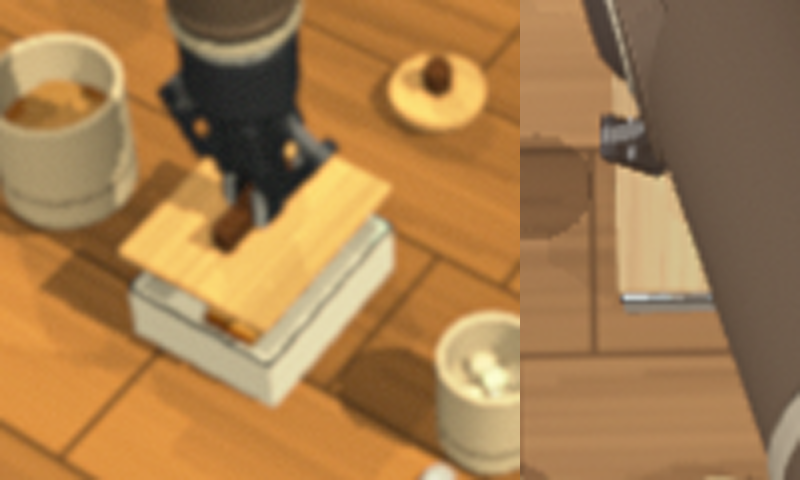

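Run:
```python
from geo import *
np.set_printoptions(precision=4,suppress=True)
cp=lambda x,y:(170+(x+.5)/4-.5,190+(y+.5)/4-.5)
L=[plane("scene",cp(*p),.0897) for p in((391,186),(121,245))]
B=[plane("scene",cp(*p),.048) for p in((392,230),(132,283))]
print(np.array(L),np.mean(L,0),np.array(B),np.mean(B,0))
s0=cv2.imread("pics/s5full.png")[:,:,::-1].copy()
c=mask(s0,(195,220,75,60),lambda h,S,v:(v>185)&(S>90)&(S<168))[0]
W=np.array([plane("scene",p,.0897)[:2] for p in c],np.float32)*1000;print(cv2.minAreaRect(W))
t0=cv2.imread("pics/t5full.png")[:,:,::-1].copy()
tp=lambda x,y:(220+(x+.5)/4-.5,80+(y+.5)/4-.5)
print(plane("top",tp(617-520,292),.0897),plane("top",tp(623-520,300),.048))
```

```text
[[ 0.5747  0.0553  0.0897]
 [ 0.7161 -0.0649  0.0897]] [ 0.6454 -0.0048  0.0897] [[ 0.5782  0.0575  0.048 ]
 [ 0.7138 -0.0633  0.048 ]] [ 0.646  -0.0029  0.048 ]
((648.041015625, -3.1514244079589844), (152.11888122558594, 126.52833557128906), 0.06347630172967911)
[0.5752 0.055  0.0897] [0.5774 0.0534 0.048 ]
```

Call:
{"api": "move_arm", "payload": {
  "motion": [
    [1,-2,0,0],
    [1,-2,4,0],
    [1,-2,9,0],
    [1,-2,14,0],
    [1,-2,19,0],
    [1,-2,23,0],
    [1,-2,26,0],
    [1,-2,28,0]
  ]
}}

```text
time: 19.75
position: [0.6485, -0.0033, 0.0637]
eef_rot: [3.142, 0.0, 0.012]
contact_force: [0.0, -1.0, -0.5]
opening: 0.0154
gripper_force: 44.5
```

Call:
{"api": "move_arm", "payload": {
  "motion": [
    [0,0,0.5,0],
    [0,0,1,0],
    [0,0,1.5,0],
    [0,0,2,0],
    [0,0,2.5,0],
    [0,0,3,0],
    [0,0,3,0],
    [0,0,3,0]
  ]
}}

```text
time: 20.55
position: [0.6487, -0.0033, 0.0612]
eef_rot: [3.142, -0.0, 0.012]
contact_force: [-0.7, -0.0, -1.0]
opening: 0.015
gripper_force: 44.5
```

Call:
{"api": "move_arm", "payload": {
  "motion": [
    [0,0,0.4,0],
    [0,0,0.8,0],
    [0,0,1.2,0],
    [0,0,1.4,0],
    [0,0,1.4,0],
    [0,0,1.4,0],
    [0,0,1.4,0],
    [0,0,1.4,0]
  ]
}}

```text
time: 21.35
position: [0.6487, -0.0033, 0.0607]
eef_rot: [3.141, -0.0, 0.012]
contact_force: [-2.6, -0.1, 6.3]
opening: 0.015
gripper_force: 45.7
```

Seated (contact 6 N at z = 0.0607, as expected). Release, rise, and go to the large lid at (0.427, 0.1595).

Call:
{"api": "move_arm", "payload": {
  "motion": [
    [0,0,0,0],
    [0,0,0,0],
    [0,0,0,0],
    [0,0,0,0],
    [0,0,0,0],
    [0,0,0,0],
    [0,0,0,0],
    [0,0,0,0]
  ],
  "fingers": 0.1
}}

```text
time: 22.15
position: [0.6486, -0.0032, 0.0598]
eef_rot: [3.142, -0.0, 0.012]
contact_force: [-0.7, -0.3, -0.3]
opening: 0.0385
gripper_force: 0.0
```

Call:
{"api": "move_arm", "payload": {
  "motion": [
    [0,0,-5,0],
    [0,0,-15,0],
    [0,0,-30,0],
    [0,0,-50,0],
    [0,0,-65,0],
    [0,0,-75,0],
    [0,0,-80,0],
    [0,0,-80,0]
  ]
}}

```text
time: 22.95
position: [0.6489, -0.0033, 0.1405]
eef_rot: [3.141, -0.001, 0.012]
contact_force: [-0.2, 0.1, -0.7]
opening: 0.0384
gripper_force: 0.0
```

Run:
```python
from geo import *
delta(.4275,.159,.10,0.7)
```

```text
[-219.5 -164.9   40.3] -0.0 now [ 0.6489 -0.0033  0.1405] [ 1.8e+02 -1.0e-01  7.0e-01]
```

Call:
{"api": "move_arm", "payload": {
  "motion": [
    [-12,-9,0,0],
    [-40,-30,0,0],
    [-75,-56,0,0],
    [-112,-84,0,0],
    [-148,-111,8,0],
    [-180,-136,20,0],
    [-206,-156,34,0],
    [-219.5,-165,40,0]
  ]
}}

```text
time: 23.75
position: [0.4237, 0.1604, 0.0984]
eef_rot: [3.141, 0.003, 0.015]
contact_force: [-0.3, 0.5, -0.0]
opening: 0.0383
gripper_force: 0.0
```

Call:
{"api": "move_arm", "payload": {
  "motion": [
    [0,0,10,0],
    [0,0,22,0],
    [0,0,34,0],
    [0,0,40,0],
    [0,0,40,0],
    [0,0,40,0],
    [0,0,40,0],
    [0,0,40,0]
  ]
}}

```text
time: 24.55
position: [0.4275, 0.1592, 0.0602]
eef_rot: [-3.141, -0.001, 0.012]
contact_force: [-0.3, 0.3, -0.8]
opening: 0.0381
gripper_force: 0.0
```

Run:
```python
from geo import *
s0=vision.capture("scene");t0=vision.capture("top");cv2.imwrite("pics/t6full.png",t0[:,:,::-1])
a=cv2.resize(s0[190:310,180:380],(500,300),interpolation=2);b=cv2.resize(t0[90:240,180:330],(300,300),interpolation=2)
cv2.imwrite("pics/g6.png",np.hstack([a,b])[:,:,::-1]);delta(.4275,.1595,.0225,0.7);print(read_state()["opening"])
```

```text
[ 0.  -0.3 37.6] -0.0 now [0.4274 0.1592 0.0601] [-180.    -0.     0.7]
0.0384736401545054
```

View pics/g6.png

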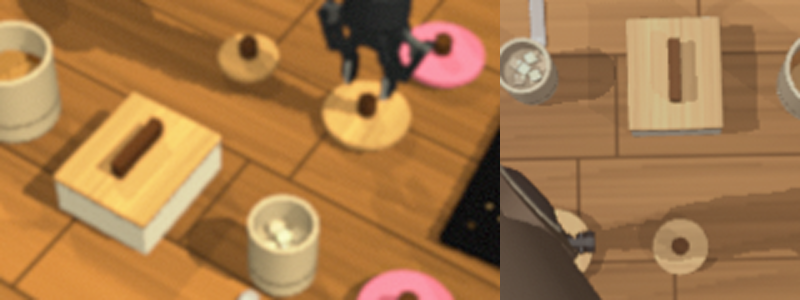

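Call:
{"api": "move_arm", "payload": {
  "motion": [
    [0,0,8,0],
    [0,0,16,0],
    [0,0,24,0],
    [0,0,31,0],
    [0,0,36,0],
    [0,0,37.3,0],
    [0,0,37.3,0],
    [0,0,37.3,0]
  ]
}}

```text
time: 25.45
position: [0.4274, 0.1592, 0.0226]
eef_rot: [-3.141, -0.0, 0.012]
contact_force: [0.1, 0.7, -0.1]
opening: 0.0386
gripper_force: 0.0
```

Call:
{"api": "move_arm", "payload": {
  "motion": [
    [0,0,0,0],
    [0,0,0,0],
    [0,0,0,0],
    [0,0,0,0],
    [0,0,0,0],
    [0,0,0,0],
    [0,0,0,0],
    [0,0,0,0]
  ],
  "fingers": 0.9,
  "grip_force": 45
}}

```text
time: 26.25
position: [0.4274, 0.1592, 0.0229]
eef_rot: [-3.142, -0.001, 0.012]
contact_force: [-0.6, -0.4, 5.2]
opening: 0.0226
gripper_force: 43.9
```

Call:
{"api": "move_arm", "payload": {
  "motion": [
    [0,0,-6,0],
    [0,0,-18,0],
    [0,0,-35,0],
    [0,0,-60,0],
    [0,0,-90,0],
    [0,0,-120,0],
    [0,0,-140,0],
    [0,0,-150,0]
  ]
}}

```text
time: 27.05
position: [0.4279, 0.1595, 0.175]
eef_rot: [-3.141, -0.003, 0.012]
contact_force: [1.0, -0.6, -1.7]
opening: 0.0223
gripper_force: 44.1
```

Run:
```python
from geo import *
delta(.640,-.190,.175,0.7);print(read_state()["opening"],read_state()["gripper_force"])
```

```text
[208.  351.9   0.4] -0.0 now [0.4279 0.1595 0.175 ] [-180.    -0.2    0.7]
0.022314869011785327 44.11922514438629
```

Call:
{"api": "move_arm", "payload": {
  "motion": [
    [6,10,0,0],
    [18,31,0,0],
    [35,60,0,0],
    [55,94,0,0],
    [75,128,0,0],
    [90,153,0,0],
    [100,169,0,0],
    [104,176,0,0]
  ]
}}

```text
time: 27.85
position: [0.5333, -0.0188, 0.1708]
eef_rot: [3.141, 0.002, 0.009]
contact_force: [-0.4, 1.3, -1.2]
opening: 0.0224
gripper_force: 44.2
```

Call:
{"api": "move_arm", "payload": {
  "motion": [
    [6,10,0,0],
    [18,31,0,0],
    [35,60,0,0],
    [55,94,0,0],
    [75,128,0,0],
    [90,153,0,0],
    [100,169,0,0],
    [104,176,0,0]
  ]
}}

```text
time: 28.65
position: [0.6395, -0.192, 0.1715]
eef_rot: [3.141, 0.001, 0.011]
contact_force: [-0.1, 0.7, -1.5]
opening: 0.0225
gripper_force: 44.2
```

Call:
{"api": "move_arm", "payload": {
  "motion": [
    [0,0,8,0],
    [0,0,18,0],
    [0,0,26,0],
    [0,0,32,0],
    [0,0,32,0],
    [0,0,32,0],
    [0,0,32,0],
    [0,0,32,0]
  ]
}}

```text
time: 29.45
position: [0.6396, -0.1904, 0.141]
eef_rot: [3.141, -0.001, 0.012]
contact_force: [-0.4, 1.0, -0.7]
opening: 0.0221
gripper_force: 44.2
```

Run:
```python
from geo import *
s0=vision.capture("scene");t0=vision.capture("top")
a=cv2.resize(s0[160:260,130:230],(500,500),interpolation=2);b=cv2.resize(t0[80:180,310:370],(300,500),interpolation=2)
cv2.imwrite("pics/g7.png",np.hstack([a,b])[:,:,::-1]);delta(.640,-.190,.1177,0.7);print(read_state()["opening"])
```

```text
[ 0.4 -0.5 23.2] -0.0 now [ 0.6395 -0.1905  0.1409] [180.   -0.    0.7]
0.022135404230472423
```

View pics/g7.png

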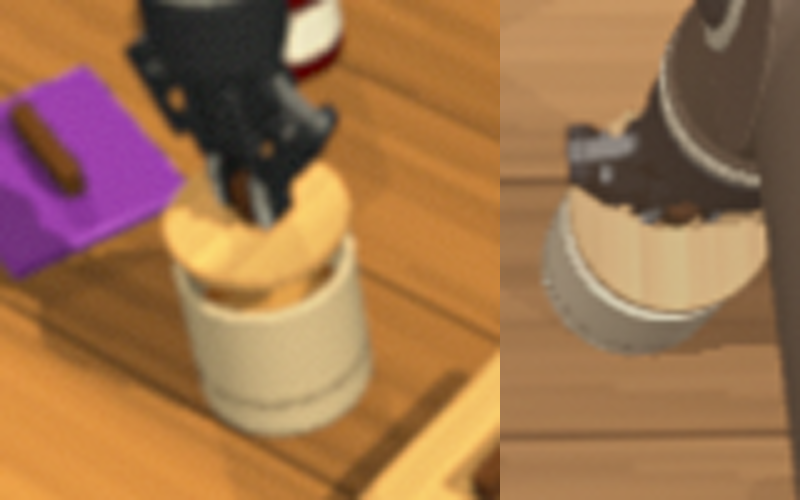

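Run:
```python
from geo import *
def proj(n,X):
    c=C[n];u=c["R"]@X+c["t"];u=u[:2]/u[2];u=u*(1+c["k1"]*(u@u));return c["K"][:2,:2]@u+c["K"][:2,2]
p0=np.array([.6387,-.1905,.135]);print(proj("scene",p0),"measured col",130+257/5-.5)
for d in((.002,0,0),(0,.002,0)): print(d,proj("scene",p0+d)-proj("scene",p0))
pt=np.array([.6413,-.19,.138]);print("top lid: near edge row meas",80+311/5-.5,"left col",310+70/5, proj("top",pt-[.051,0,0]),proj("top",pt+[0,.051,0]))
```

```text
[180.97490975 203.09750262] measured col 180.9
(0.002, 0, 0) [-0.48145689  0.42679816]
(0, 0.002, 0) [0.54754514 0.2814666 ]
top lid: near edge row meas 141.7 left col 324.0 [345.05845804 141.32977322] [323.29785686 120.61985374]
```

Call:
{"api": "move_arm", "payload": {
  "motion": [
    [0.7,-0.3,3,0],
    [0.7,-0.3,7,0],
    [0.7,-0.3,11,0],
    [0.7,-0.3,15,0],
    [0.7,-0.3,18,0],
    [0.7,-0.3,20,0],
    [0.7,-0.3,21.5,0],
    [0.7,-0.3,21.5,0]
  ]
}}

```text
time: 30.35
position: [0.64, -0.1901, 0.1188]
eef_rot: [-3.142, 0.0, 0.012]
contact_force: [0.5, 0.2, -1.2]
opening: 0.0225
gripper_force: 44.2
```

Call:
{"api": "move_arm", "payload": {
  "motion": [
    [0,0,0.4,0],
    [0,0,0.8,0],
    [0,0,1.2,0],
    [0,0,1.6,0],
    [0,0,1.8,0],
    [0,0,1.8,0],
    [0,0,1.8,0],
    [0,0,1.8,0]
  ]
}}

```text
time: 31.15
position: [0.6402, -0.1902, 0.118]
eef_rot: [3.141, -0.001, 0.012]
contact_force: [-2.9, 0.9, 5.6]
opening: 0.0223
gripper_force: 44.7
```

Seated as expected (z = 0.118, 5.6 N). Release and go on to the small lid.

Call:
{"api": "move_arm", "payload": {
  "motion": [
    [0,0,0,0],
    [0,0,0,0],
    [0,0,0,0],
    [0,0,0,0],
    [0,0,0,0],
    [0,0,0,0],
    [0,0,0,0],
    [0,0,0,0]
  ],
  "fingers": 0.1
}}

```text
time: 31.95
position: [0.64, -0.19, 0.1172]
eef_rot: [3.142, 0.0, 0.012]
contact_force: [0.3, 0.1, 0.1]
opening: 0.0384
gripper_force: 0.0
```

Call:
{"api": "move_arm", "payload": {
  "motion": [
    [0,0,-4,0],
    [0,0,-12,0],
    [0,0,-24,0],
    [0,0,-38,0],
    [0,0,-50,0],
    [0,0,-60,0],
    [0,0,-60,0],
    [0,0,-60,0]
  ]
}}

```text
time: 32.75
position: [0.64, -0.1901, 0.1774]
eef_rot: [3.141, -0.0, 0.012]
contact_force: [0.4, 0.8, -0.3]
opening: 0.038
gripper_force: 0.0
```

Run:
```python
from geo import *
delta(.4255,-.0065,.10,0.7)
```

```text
[-212.4 -186.1   77.3] -0.0 now [ 0.64   -0.1901  0.1774] [180.   -0.    0.7]
```

Call:
{"api": "move_arm", "payload": {
  "motion": [
    [-12,-10,0,0],
    [-38,-33,0,0],
    [-74,-65,0,0],
    [-112,-98,10,0],
    [-148,-130,26,0],
    [-180,-158,45,0],
    [-202,-177,65,0],
    [-212.4,-186,77,0]
  ]
}}

```text
time: 33.55
position: [0.422, -0.0052, 0.0987]
eef_rot: [3.142, 0.003, 0.014]
contact_force: [0.2, -0.3, -0.6]
opening: 0.0383
gripper_force: 0.0
```

Call:
{"api": "move_arm", "payload": {
  "motion": [
    [0,0,10,0],
    [0,0,22,0],
    [0,0,34,0],
    [0,0,40,0],
    [0,0,40,0],
    [0,0,40,0],
    [0,0,40,0],
    [0,0,40,0]
  ]
}}

```text
time: 34.35
position: [0.4259, -0.0067, 0.0606]
eef_rot: [3.141, -0.001, 0.012]
contact_force: [-1.0, 0.3, 0.1]
opening: 0.0385
gripper_force: 0.0
```

Run:
```python
from geo import *
s0=vision.capture("scene");t0=vision.capture("top");cv2.imwrite("pics/t8full.png",t0[:,:,::-1])
a=cv2.resize(s0[170:290,150:310],(400,300),interpolation=2);b=cv2.resize(t0[90:240,230:380],(300,300),interpolation=2)
cv2.imwrite("pics/g8.png",np.hstack([a,b])[:,:,::-1]);delta(.4255,-.0065,.0225,0.7);print(read_state()["opening"])
```

```text
[-0.3 -0.2 38. ] -0.0 now [ 0.4257 -0.0067  0.0605] [180.   -0.    0.7]
0.038499722183020474
```

View pics/g8.png

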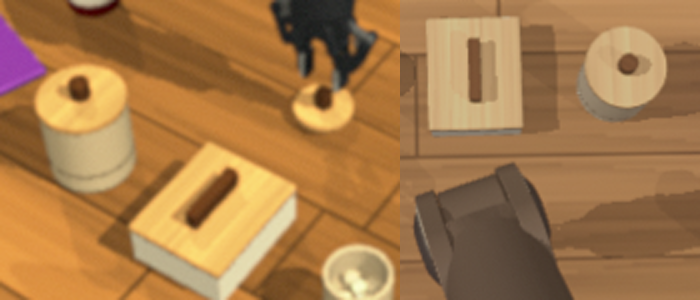

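Box and large jar are closed with lids flat; fingers straddle the small lid's knob at about (323,98) in the crop. Grasp and lift.

Call:
{"api": "move_arm", "payload": {
  "motion": [
    [0,0,8,0],
    [0,0,16,0],
    [0,0,24,0],
    [0,0,31,0],
    [0,0,36,0],
    [0,0,37.8,0],
    [0,0,37.8,0],
    [0,0,37.8,0]
  ]
}}

```text
time: 35.25
position: [0.4256, -0.0066, 0.0225]
eef_rot: [3.142, -0.0, 0.012]
contact_force: [0.4, 0.7, -0.5]
opening: 0.0381
gripper_force: 0.0
```

Call:
{"api": "move_arm", "payload": {
  "motion": [
    [0,0,0,0],
    [0,0,0,0],
    [0,0,0,0],
    [0,0,0,0],
    [0,0,0,0],
    [0,0,0,0],
    [0,0,0,0],
    [0,0,0,0]
  ],
  "fingers": 0.9,
  "grip_force": 45
}}

```text
time: 36.05
position: [0.4257, -0.0066, 0.0228]
eef_rot: [3.141, -0.001, 0.012]
contact_force: [-1.3, -0.0, 6.6]
opening: 0.0223
gripper_force: 43.9
```

Call:
{"api": "move_arm", "payload": {
  "motion": [
    [0,0,-6,0],
    [0,0,-18,0],
    [0,0,-35,0],
    [0,0,-60,0],
    [0,0,-85,0],
    [0,0,-110,0],
    [0,0,-125,0],
    [0,0,-132,0]
  ]
}}

```text
time: 36.85
position: [0.4262, -0.0066, 0.1566]
eef_rot: [3.141, -0.003, 0.012]
contact_force: [-0.9, -0.9, 0.3]
opening: 0.0224
gripper_force: 44.1
```

Run:
```python
from geo import *
delta(.6553,.1878,.155,0.7);print(read_state()["opening"],read_state()["gripper_force"])
```

```text
[ 231.4 -191.7    2.3] -0.0 now [ 0.4262 -0.0066  0.1566] [180.   -0.2   0.7]
0.02240682853651116 44.07549262046814
```

Call:
{"api": "move_arm", "payload": {
  "motion": [
    [14,-12,0,0],
    [42,-35,0,0],
    [80,-66,0,0],
    [122,-101,0,0],
    [162,-134,0,0],
    [195,-162,0,0],
    [220,-182,0,0],
    [231.4,-192,2,0]
  ]
}}

```text
time: 37.65
position: [0.6557, 0.1911, 0.1516]
eef_rot: [-3.14, 0.001, 0.014]
contact_force: [0.1, 0.1, -0.1]
opening: 0.0221
gripper_force: 44.2
```

Call:
{"api": "move_arm", "payload": {
  "motion": [
    [0,0,8,0],
    [0,0,18,0],
    [0,0,28,0],
    [0,0,34,0],
    [0,0,34,0],
    [0,0,34,0],
    [0,0,34,0],
    [0,0,34,0]
  ]
}}

```text
time: 38.45
position: [0.6549, 0.1882, 0.119]
eef_rot: [-3.141, -0.001, 0.012]
contact_force: [0.7, -0.7, -0.1]
opening: 0.0225
gripper_force: 44.2
```

Run:
```python
from geo import *
s0=vision.capture("scene");t0=vision.capture("top")
a=cv2.resize(s0[225:325,240:340],(500,500),interpolation=2);b=cv2.resize(t0[80:180,160:220],(300,500),interpolation=2)
cv2.imwrite("pics/g9.png",np.hstack([a,b])[:,:,::-1]);delta(.6553,.1878,.0976,0.7)
def proj(n,X):
    c=C[n];u=c["R"]@X+c["t"];u=u[:2]/u[2];u=u*(1+c["k1"]*(u@u));return c["K"][:2,:2]@u+c["K"][:2,2]
z=read_state()["position"][2]-.0226
a=np.array([.6562,.1891,z+.015]);print("scene crop flange centre expected",(proj("scene",a)-[240,225]+.5)*5,"1mm x,y:",[(proj("scene",a+d)-proj("scene",a))*5 for d in([.001,0,0],[0,.001,0])])
a=np.array([.6554,.1865,z+.02]);print("top crop near edge",(proj("top",a-[.037,0,0])-[160,80]+.5)*5+[500,0],"left",(proj("top",a+[0,.037,0])-[160,80]+.5)*5+[500,0],"right",(proj("top",a-[0,.037,0])-[160,80]+.5)*5+[500,0])
```

```text
[ 0.5  0.4 21.2] -0.0 now [0.6548 0.1882 0.1188] [-180.    -0.     0.7]
scene crop flange centre expected [267.08518855 244.18608218] 1mm x,y: [array([-1.07603074,  1.3499345 ]), array([1.69278959, 0.89361461])]
top crop near edge [648.2100537  273.91979846] left [572.8135341  201.28849545] right [723.39705856 197.75418141]
```

View pics/g9.png

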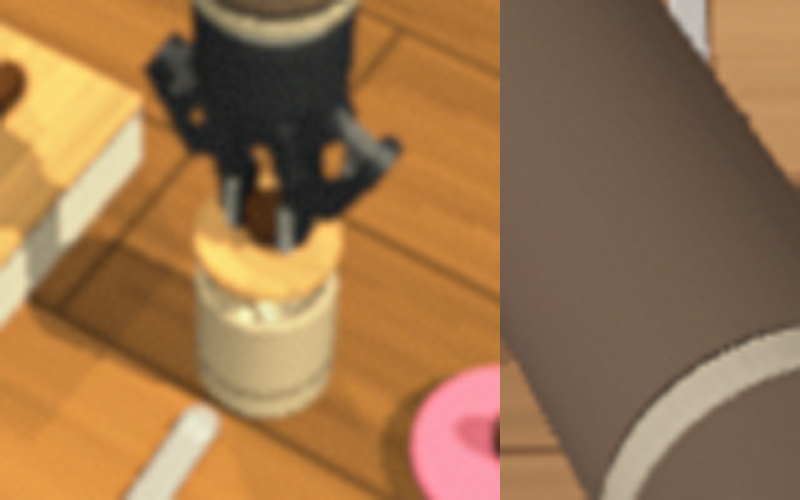

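Call:
{"api": "move_arm", "payload": {
  "motion": [
    [1,0.2,3,0],
    [1,0.2,7,0],
    [1,0.2,11,0],
    [1,0.2,14,0],
    [1,0.2,17,0],
    [1,0.2,19,0],
    [1,0.2,19.5,0],
    [1,0.2,19.5,0]
  ]
}}

```text
time: 39.35
position: [0.6556, 0.1879, 0.0988]
eef_rot: [3.142, 0.0, 0.012]
contact_force: [-0.5, 0.5, -0.1]
opening: 0.0222
gripper_force: 44.2
```

Call:
{"api": "move_arm", "payload": {
  "motion": [
    [0,0,0.4,0],
    [0,0,0.8,0],
    [0,0,1.2,0],
    [0,0,1.6,0],
    [0,0,1.8,0],
    [0,0,1.8,0],
    [0,0,1.8,0],
    [0,0,1.8,0]
  ]
}}

```text
time: 40.15
position: [0.6557, 0.188, 0.098]
eef_rot: [-3.142, -0.001, 0.012]
contact_force: [-3.0, -1.6, 5.5]
opening: 0.0226
gripper_force: 44.6
```

Seated at the expected height with 5.5 N. Release, rise, back away, and check.

Call:
{"api": "move_arm", "payload": {
  "motion": [
    [0,0,0,0],
    [0,0,0,0],
    [0,0,0,0],
    [0,0,0,0],
    [0,0,0,0],
    [0,0,0,0],
    [0,0,0,0],
    [0,0,0,0]
  ],
  "fingers": 0.1
}}

```text
time: 40.95
position: [0.6556, 0.1879, 0.0971]
eef_rot: [3.142, 0.0, 0.012]
contact_force: [-0.1, 0.6, -0.0]
opening: 0.0383
gripper_force: 0.0
```

Call:
{"api": "move_arm", "payload": {
  "motion": [
    [0,0,-4,0],
    [0,0,-12,0],
    [0,0,-26,0],
    [0,0,-44,0],
    [0,0,-66,0],
    [0,0,-90,0],
    [0,0,-115,0],
    [0,0,-130,0]
  ]
}}

```text
time: 41.75
position: [0.6564, 0.1884, 0.2308]
eef_rot: [-3.14, -0.004, 0.012]
contact_force: [-0.3, 0.8, 0.1]
opening: 0.0384
gripper_force: 0.0
```

Call:
{"api": "move_arm", "payload": {
  "motion": [
    [-15,0,0,0],
    [-45,0,0,0],
    [-80,0,0,0],
    [-120,0,0,0],
    [-160,0,0,0],
    [-190,0,0,0],
    [-210,0,0,0],
    [-215,0,0,0]
  ]
}}

```text
time: 42.55
position: [0.4387, 0.1855, 0.2279]
eef_rot: [3.141, -0.001, 0.013]
contact_force: [0.4, 0.5, 0.2]
opening: 0.0385
gripper_force: 0.0
```

Run:
```python
from geo import *
s0=vision.capture("scene");t0=vision.capture("top")
a=cv2.resize(s0[150:350,130:430],(600,400),interpolation=2)[:, :450];b=cv2.resize(t0[90:290,160:335],(350,400),interpolation=2)
cv2.imwrite("pics/g10.png",np.hstack([a,b])[:,:,::-1])
np.set_printoptions(precision=4,suppress=True)
```

```text
(no output)
```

View pics/g10.png

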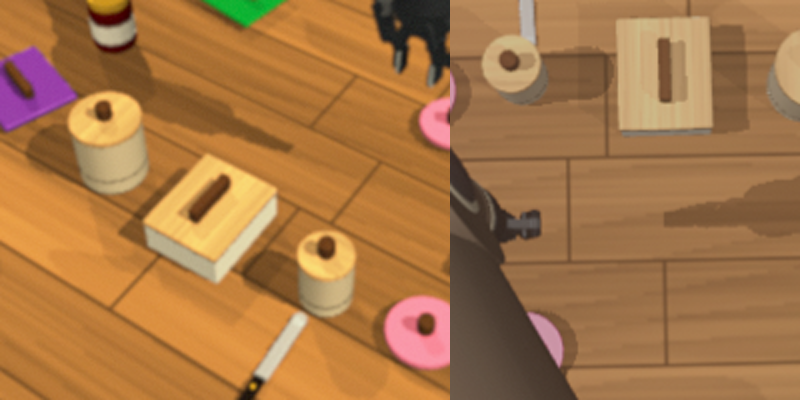

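All three lids sit flat on their vessels and nothing else has moved, so I'm handing in.

```bash
python3 -c "
from rig import job
print(job.job_done())"
```

```text
the job is handed in; nothing more can be done
None
```

The job is handed in at about 43 s of 115 s: both rusks lie side by side in the box, and the box and both jars are closed with their lids seated flat. The judge returned no verdict, so this rests on the contact forces and the last pictures.

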